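# Set the floor plate of the bun press box with the tamper

### The arm

A 6-joint arm with a two-finger parallel gripper is mounted at the origin on the work surface. World frame = base frame: x ahead of the robot, y to its left, z up, the work surface at z = 0. Lengths are in m, angles in rad, forces in N, time in s.
With the tool pointing down it reaches from about 0.35 to 0.975 m from the base axis. Payload 4.9 kg.
Tool frame: the origin (TCP) lies at the very end of the fingers, on their centre line; the grasp point (between the pads) lies 19 mm behind it; x points along the fingers, y is the direction in which the jaws open and shut, and the axes are right-handed (so a half turn about x gives the same grasp; the last joint's range is limited). The gripper opens to 85 mm and grips with 20 to 120 N. Pads are 22 mm wide; open, the fingers measure 114 mm over their backs; the gripper's body (76 mm by 85 mm) begins 54 mm behind the grasp point. The pads swing forward as they close: fully open they stand 13 mm farther back than shut.
Start: joints at [0.995, 0.053, 1.613, -0, 1.476, -0.119], TCP at [0.276, 0.561, 0.231] pointing down, gripper open.
Joint ranges: [-3.01, 3.01], [-1.01, 2.22], [0.06, 2.58], [-1.02, 4.17], [0.09, 2.62], [-3.14, 3.14]. Speed limits (rad/s): [2.57, 2.57, 3.14, 3.14, 3.14, 3.14].

### API

Orientations are given as a rotation vector (axis times angle).
In Python, from station import ctrl, get_image, calibration, finish_job, search_frame, cut_out, mark_of gives the robot as it stands. The module is installed in compiled form; this text tells all that it offers.
- The arm moves only by the tool arm_command, never from a script. Its argument "plan" is a list that holds one entry, the list of rows, each a list of 7 numbers: the shift along the tool's x, y, z in m, then the turn, a rotation vector about the tool's x, y, z in degrees, then the finger opening in m, from 0 to 0.0854. A call has 1 to 20 rows; each row shifts and turns the pose as measured when the row begins, along the tool's axes as they then stand; what a row does not reach is not made up. A row lasts 1/12 s, in which the tool goes at most 41.7 mm and 7.16 degrees, less where a joint would pass 70% of its speed; a pose out of reach is approached as far as the arm can. A call with a gripper value outside its range is refused whole. The fingers move at their own pace and stop on an object; "squeeze" is the grip in N (left out, the last holds). Time passes only in rows, so rows that do not move let the fingers close. It gives the time, the measured TCP pose, the force and the opening at its end, in the units of the state.
- ctrl.get_obs(): the state, without advancing time (a new reading comes with each control period).
- get_image(name): name is "scene" or "top" or "wrist"; returns the picture (384x512x3 uint8, red, green, blue); there is no depth.
- calibration(name): a dict with "fx", "fy", "cx", "cy" (pixels), "cam_to_world" (4x4, takes a point from camera to world coordinates); the wrist camera has in their place "hand_eye" (4x4, takes a point from camera to tool coordinates, whose origin is the TCP and whose axes are the tool frame's). Camera axes: x right, y down, z forward; pixel columns grow to the right and rows downward; lengths in m; the calibration is good to about 2 mm. A picture is of the moment at which its call begins: read the wrist's pose just before it. calibration takes no time and is no camera call.
- finish_job(): hands the job in, once; it reports no verdict.
Trained networks look in the newest picture that a camera, given by its name, has taken for a name from the list of things; names that differ only in an ending like _2 or _b are one class to them, and where a whole thing is asked for, a point or a joint stands for the part that bears it (a point fixed in the world has none). Each returns a list of dicts, best first, with "conf" (0 to 1); they miss things now and then, are a little off and sometimes report something else, mostly with a low value. They report only what shows in the picture. A call takes as long as a camera call. They do not tell look-alikes from the thing itself.
- search_frame(camera, thing): "at" ([x, y, z] in m, in the coordinates of the camera as it stood for that picture, good to about 4 mm: the middle of the surface that is visible of it).
- cut_out(camera, thing): "mask" (384x512 bool, what is visible of it).
- mark_of(camera, thing): "at" ([x, y, z] in m, in the coordinates of the camera as it stood for that picture, good to about 4 mm: a listed point, or the origin of a listed thing).
The state is a dict: "t": time; "q": joint angles; "dq": joint speeds; "effort": joint torques, N m; "tool_pos": TCP position; "tool_rot": TCP orientation; "contact_force": force on the tool from outside, world axes, zero at the start; "wrist_torque": the same for the moment, N m; "opening": finger opening in m.
Only numpy, scipy, OpenCV 4.12 (cv2) and the standard library are available. Lean on these libraries where they do the work, as an engineer would, in place of code of your own. Each camera call takes 0.05 s, during which the arm holds its last target. There are 200 camera calls.

### The job

Get the wooden press box ready for the next bun: take the square tamper from its round cork rest, put it into the box and press it squarely down until the sprung steel plate inside has bottomed out, and lean on it there for a good second with a firm but measured push, so that the plate stays down and level. Then stand the tamper back upright on the middle of the cork rest. Press with the tamper only, never ram it, and leave the bowl, dish, spoon and rolling pin where they are.

Things in the scene. Friction and masses are not known exactly. Their poses are not given: they have to be found in the camera images.
- tamper_centre (a point): Tamper, 0.2-0.4 kg, upright on the cork rest: white square head 57 x 57 mm, 22 mm thick, flat underneath; dark square handle 26 x 26 mm up its middle, to 112 mm above the underside. Point on its axis, 56 mm above the underside; z up the handle, x, y square to the sides of head and handle (a quarter turn makes no difference). Grip flat sides 70 to 105 mm above the underside.
- tamper: The same tamper; origin at the centre of the head's flat underside, same axes. A grip of about 45 N keeps it from slipping in the fingers while pressing.
- rest_top (a point): Round cork rest, 110 mm across and 10 mm thick, fixed to the table; this point is the centre of its top.
- press_box: Fixed wooden press box: dark board 110 x 110 x 16 mm carrying a pale square tube with 11 mm walls, rim 64 mm above the table, open on top; the well is 62 x 62 mm inside, its sides along this frame's x and y. Origin at the middle of the board's underside, on the table.
- box_rim (a point): Centre of the press box's mouth, at rim height (64 mm above the table); axes as the box.
- press_travel (a joint): How far the plate is pressed down, m: 0 is up (its top 13 mm below the rim); starts at 0 to 0.004. The hard stop is set inside, out of sight, anywhere from 0.010 to 0.017: find it by feel. Sprung, but a tight guide keeps it where it is left. 9 N starts it, 12-13 N just reaches the stop, then force rises steeply. Lean on the stop with 17 to 25 N for a second; over 30 N cracks the seat.
- plate: The steel floor plate in the box's well, 58 x 58 mm, 5 mm thick; origin at the centre of its top face, z is the normal of that face. It rocks on its stem by up to 0.14 rad either way, starts askew, and stays at whatever slant it was last pressed to; a flat tamper pressed squarely on it brings it level.
- bowl: Mint-green mixing bowl, 150 mm across, 68 mm high, a bystander; origin under its centre.
- dish: White dish, 150 mm across, 18 mm high, a bystander; origin under its centre.
- spoon: Steel spoon, 170 mm long, lying flat, a bystander, between the box and the rest.
- rolling_pin: Plain wooden rolling pin, 34 mm thick, 340 mm long, lying along its x axis, a bystander; origin under its middle.
There are look-alikes about, which are no part of the job. There is more than one size of the press_box; the one meant has the size given above. What is shaped like the tamper but green is not meant.

How it is judged:
On the way, in this order (a step that is already met when the one before it is completed fails the run):
1. the tamper is lifted clear of its rest (height (world z) of tamper above 0.03 m), for 0.2 s.
2. the tamper stands square in the box and leans on the bottomed-out, level plate with more than 15.5 N (moving the plate takes less than 14 N, so this is reached only on its stop) (value of joint press_travel above 0.009 m and angle between plate's own z axis and vertical below 0.05 rad and horizontal distance between tamper and box_rim below 0.008 m and angle between tamper's own z axis and vertical below 0.06 rad and contact force between tamper and plate above 15.5 N), for 0.5 s.
At the end, for the whole second after the job is handed in: The plate has stayed down where it was set (travel over 9 mm) and level within 0.05 rad; the tamper stands upright (within 0.06 rad), released and at rest, flat on the cork rest (within 4 mm in height) with its axis within 25 mm of the rest's centre (value of joint press_travel above 0.009 m and angle between plate's own z axis and vertical below 0.05 rad and horizontal distance between tamper and rest_top below 0.025 m and angle between tamper's own z axis and vertical below 0.06 rad and z of tamper in the frame of rest_top between -0.004 and 0.004 m and linear speed of tamper below 0.02 m/s); the robot touches nothing.
It fails at once if the plate or the box is pushed with more than 30 N by the tamper (contact force between tamper and plate above 30 N or contact force between tamper and press_box above 30 N).
It fails at once if the fingers push the plate (contact force between the fingers and plate above 0.5 N).
It fails at once if the bowl, dish, spoon or rolling pin is moved more than 25 mm (distance of any of bowl, dish, spoon, rolling_pin from where it was at the start of the episode above 0.025 m).
It also fails if it takes over 64 s, if anything falls off the work surface, if the arm or the gripper's body presses on something with over 40 N, if the wrist force passes 120 N, or if a joint passes its speed limit or range.

## Working session

There is one attempt and no reset: what is moved stays moved. The work goes in short steps, Python scripts to look and compute and a tool call to move; the robot and the scene stay as the last step left them, time stands still between calls to the robot, and variables do not carry over. Pictures are saved under pics/ and viewed, about 8 in all and at most 12, crops included, and the job is handed in when it is done.

Besides the shell and the picture viewer there is one more tool, called after ">>>" as name(argument=value, ...), one argument or row to a line, values as JSON. arm_command: Moves the arm, as the interface text tells. Its arguments: {"type":"object","properties":{"plan":{"type":"array","items":{"type":"array","items":{"type":"array","items":{"type":"number"}}}},"squeeze":{"type":"number"}},"required":["plan"]}

```bash
mkdir -p pics; cat > h.py <<'E'
import numpy as np, cv2
from scipy.spatial.transform import Rotation as R
from station import ctrl,get_image,calibration,finish_job,search_frame,cut_out,mark_of
def c2w(n):
    c=calibration(n)
    if "cam_to_world" in c: return np.array(c["cam_to_world"])
    o=ctrl.get_obs(); T=np.eye(4); T[:3,:3]=R.from_rotvec(o["tool_rot"]).as_matrix(); T[:3,3]=o["tool_pos"]
    return T@np.array(c["hand_eye"])
def px(n,p,T=None):
    c=calibration(n); T=c2w(n) if T is None else T
    q=np.linalg.inv(T)@np.append(p,1); return np.round([c["fx"]*q[0]/q[2]+c["cx"],c["fy"]*q[1]/q[2]+c["cy"]],1)
def ray(n,uv,z,T=None):
    c=calibration(n); T=c2w(n) if T is None else T
    d=T[:3,:3]@np.array([(uv[0]-c["cx"])/c["fx"],(uv[1]-c["cy"])/c["fy"],1]); return T[:3,3]+d*(z-T[2,3])/d[2]
def save(n,f):
    im=get_image(n); cv2.imwrite("pics/"+f,im[:,:,::-1]); return im
E
python3 - <<'E'
from h import *
np.set_printoptions(precision=3,suppress=True)
o=ctrl.get_obs(); print(o)
ims=[]
for n in("top","scene"):
    T=c2w(n); im=get_image(n); ims.append(im); print(n,T[:3,3])
    for t in("tamper_centre","rest_top","press_box","box_rim","plate","bowl","dish","spoon","rolling_pin"):
        for d in mark_of(n,t)[:4]:
            p=(T@np.append(d["at"],1))[:3]; print(n,t,round(d["conf"],2),p,px(n,p,T))
cv2.imwrite("pics/a.png",cv2.resize(ims[0],(780,585))[:,:,::-1])
cv2.imwrite("pics/b.png",cv2.resize(ims[1],(780,585))[:,:,::-1])
E
```

```text
{'t': 0.0, 'q': array([ 0.995,  0.053,  1.614, -0.   ,  1.476, -0.119]), 'dq': array([-0.   ,  0.   , -0.001,  0.   , -0.001, -0.001]), 'effort': array([ -0.   , -39.37 , -37.017,  -0.   ,   0.007,  -0.   ]), 'tool_pos': array([0.275, 0.56 , 0.23 ]), 'tool_rot': array([ 0.357,  1.542, -0.36 ]), 'contact_force': array([-0.252, -0.523, -0.39 ]), 'wrist_torque': array([0.046, 0.003, 0.028]), 'opening': 0.08511182068849837}
top [ 0.298 -0.02   1.168]
top tamper_centre 0.88 [0.399 0.21  0.053] [166.8 211.9]
top tamper_centre 0.73 [0.537 0.137 0.065] [194.2 162.2]
top rest_top 0.69 [0.521 0.137 0.009] [196.6 171.8]
top press_box 0.86 [ 0.506 -0.173 -0.005] [302.3 178.8]
top press_box 0.7 [ 0.208 -0.349  0.   ] [365.6 282.8]
top box_rim 0.9 [ 0.506 -0.18   0.061] [308.  174.8]
top box_rim 0.83 [ 0.208 -0.343  0.088] [372.9 285.4]
top plate 0.89 [ 0.51  -0.178  0.049] [306.6 174.1]
top plate 0.74 [ 0.211 -0.342  0.071] [370.7 283.7]
top bowl 0.76 [ 0.708  0.015 -0.002] [239.4 111.7]
top dish 0.58 [ 0.611  0.386 -0.004] [114.1 142.1]
top spoon 0.88 [ 0.485 -0.001 -0.001] [243.9 185. ]
top rol
[... 373 characters left out ...]
box 0.74 [0.533 0.133 0.007] [286.6 214.8]
scene press_box 0.73 [ 0.207 -0.348  0.004] [153.9 136.5]
scene box_rim 0.93 [ 0.509 -0.181  0.063] [188.2 197.8]
scene box_rim 0.62 [ 0.204 -0.347  0.092] [149.3 119.4]
scene box_rim 0.49 [ 0.48  -0.001  0.001] [245.4 200.9]
scene plate 0.74 [ 0.507 -0.183  0.052] [188.1 199. ]
scene plate 0.6 [ 0.206 -0.346  0.071] [150.6 124.1]
scene bowl 0.76 [ 0.712  0.008 -0.   ] [246.9 267.6]
scene bowl 0.44 [ 0.477 -0.004  0.001] [244.7 200.4]
scene bowl 0.2 [ 0.507 -0.184  0.067] [187.  196.7]
scene dish 0.75 [ 0.608  0.379 -0.   ] [365.8 238.3]
scene spoon 0.88 [ 0.477 -0.007  0.001] [243.6 200.3]
scene rolling_pin 0.56 [ 0.552 -0.382  0.002] [127.1 217.9]
```

View pics/a.png

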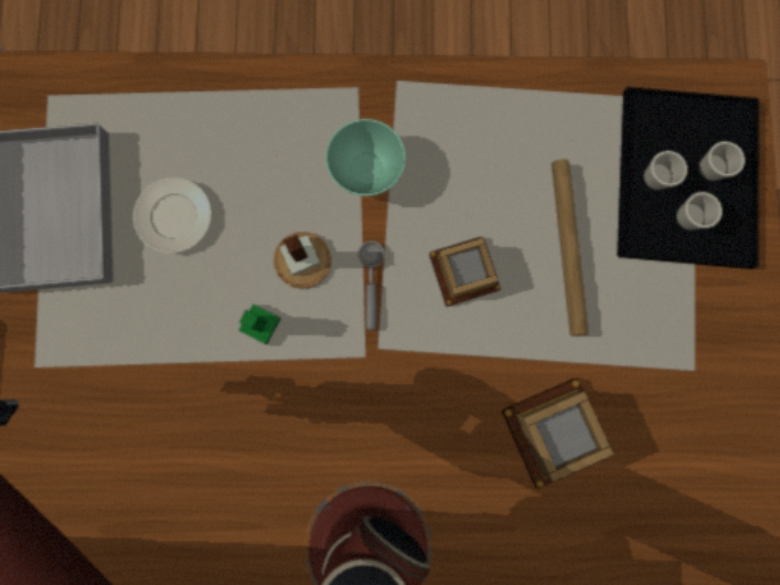

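View pics/b.png

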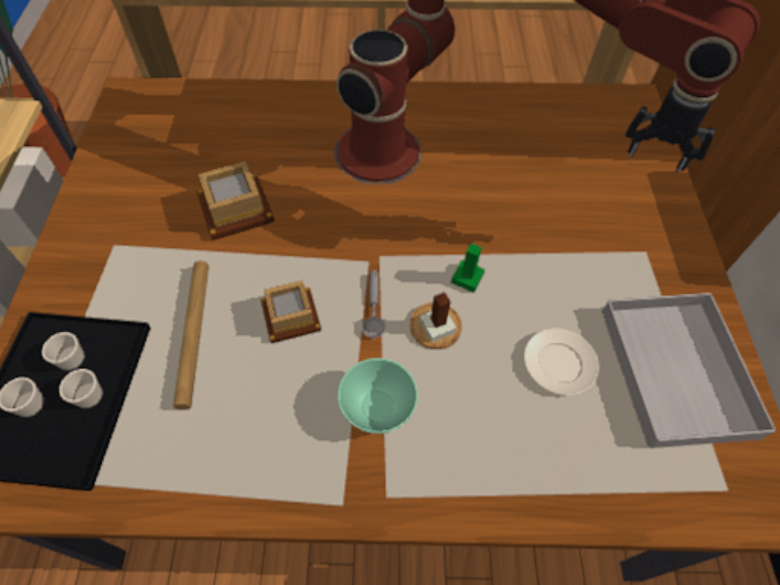

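Look-alikes in the top view at 512x384 scale:
- **Tampers:** the white-headed one on cork at (196,168) is the one meant. The green one is at (171,212).
- **Boxes:** the small one at (305,176), with its rim near 0.062 m, is the one meant. The big one at (370,285) has its rim near 0.09 m.

The spoon is at (244,180), the bowl at (240,103) and the pin at (374,162).

```bash
cat >> h.py <<'E'
np.set_printoptions(precision=4,suppress=True)
def go(p,yaw):
    """tool-frame shift (mm) and turn (deg) to reach TCP p, tool pointing down, jaw axis y at world angle yaw (mod pi)"""
    o=ctrl.get_obs(); A=R.from_rotvec(o["tool_rot"]).as_matrix(); best=None
    for k in(0,np.pi):
        y=np.array([np.cos(yaw+k),np.sin(yaw+k),0]); x=np.array([0,0,-1.]); B=np.c_[x,y,np.cross(x,y)]
        r=np.degrees(R.from_matrix(A.T@B).as_rotvec())
        if best is None or np.linalg.norm(r)<np.linalg.norm(best): best=r
    print("t",round(o["t"],2),"tcp",o["tool_pos"],"yaw",round(np.arctan2(A[1,1],A[0,1]),4),"F",o["contact_force"],"open",round(o["opening"],4),"q6",o["q"][5])
    d=np.array(p)-o["tool_pos"]; print("shift mm",A.T@d*1000,"turn deg",best, "d world",d*1000)
E
python3 - <<'E'
from h import *
print(np.array(calibration("wrist")["hand_eye"]),calibration("wrist")["fx"])
a=cv2.imread("pics/a.png"); 
cv2.imwrite("pics/c.png",np.hstack([cv2.resize(a[200:360,220:380],(400,400),interpolation=2),cv2.resize(a[220:320,410:510],(400,400),interpolation=2)]))
go([.533,.133,.30],0)
E
```

```text
[[-0.0003 -0.2904  0.9569 -0.1418]
 [ 1.     -0.0006  0.0001  0.    ]
 [ 0.0005  0.9569  0.2904 -0.0738]
 [ 0.      0.      0.      1.    ]] 317.8278772386894
t 1.0 tcp [0.2757 0.5609 0.2313] yaw 1.114 F [0.345  0.2219 0.2903] open 0.0852 q6 -0.11899117381044838
shift mm [ -68.7205 -270.5134  419.7   ] turn deg [63.8255 -0.0031  0.0017] d world [ 257.3401 -427.9078   68.695 ]
```

View pics/c.png

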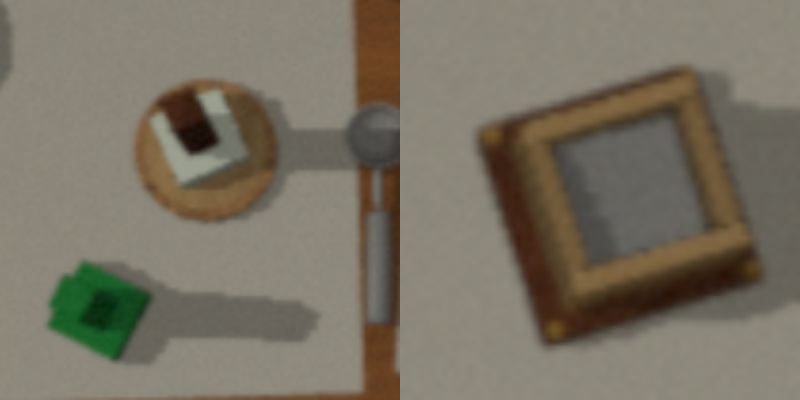

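The close crop confirms both choices. On the left is the white-headed tamper with its dark handle, on cork and turned about 22°. On the right is the small box, turned about 19°, with a grey plate inside. I'll move over the tamper now.

>>> arm_command(
  plan=[
    [[-0.002,-0.0193,0.03,0,0,0,0.085],[-0.002,-0.0193,0.03,0,0,0,0.085],[-0.002,-0.0193,0.03,0,0,0,0.085],[-0.002,-0.0193,0.03,0,0,0,0.085],[-0.002,-0.0193,0.03,0,0,0,0.085],[-0.002,-0.0193,0.03,0,0,0,0.085],[-0.002,-0.0193,0.03,0,0,0,0.085],[-0.002,-0.0193,0.03,0,0,0,0.085],[-0.002,-0.0193,0.03,0,0,0,0.085],[-0.002,-0.0193,0.03,0,0,0,0.085],[-0.002,-0.0193,0.03,0,0,0,0.085],[-0.002,-0.0193,0.03,0,0,0,0.085],[-0.002,-0.0193,0.03,0,0,0,0.085],[-0.002,-0.0193,0.03,0,0,0,0.085],[0,0,0,7,0,0,0.085],[0,0,0,7,0,0,0.085],[0,0,0,7,0,0,0.085],[0,0,0,7,0,0,0.085],[0,0,0,7,0,0,0.085],[0,0,0,7,0,0,0.085]],
  ],
)

```text
t: 2.67
tool_pos: [0.5464, 0.1112, 0.262]
tool_rot: [0.933, 1.358, -0.925]
contact_force: [0.1, 0.3, -0.5]
opening: 0.0849
```

```bash
python3 - <<'E'
from h import *
go([.533,.133,.26],np.radians(22))
T=c2w("wrist"); im=save("wrist","d.png")
for t in("tamper_centre","rest_top"):
    for d in mark_of("wrist",t)[:3]:
        p=(T@np.append(d["at"],1))[:3]; print(t,round(d["conf"],2),p,px("wrist",p,T))
E
```

```text
t 2.67 tcp [0.5464 0.1112 0.262 ] yaw 0.3741 F [ 0.0517  0.3034 -0.4752] open 0.0849 q6 -0.30713261827448846
shift mm [  1.9331  -4.5462 -25.1566] turn deg [-0.5675  0.0764 -0.3884] d world [-13.4108  21.7583  -1.9965]
tamper_centre 0.89 [0.3971 0.2095 0.059 ] [146.1  16.1]
tamper_centre 0.72 [0.5317 0.1374 0.0691] [248.8 137.8]
```

View pics/d.png

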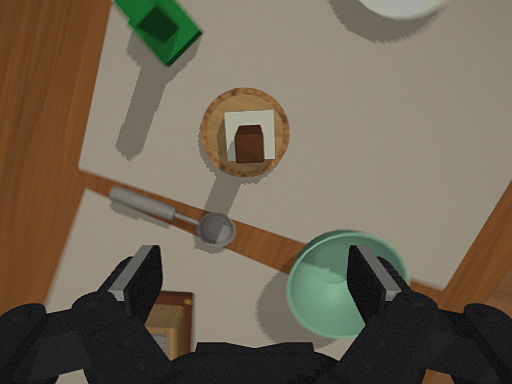

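The wrist view shows the white tamper on cork at (249,140), the green look-alike at (160,25) and the spoon at (170,210). Next I'll measure the tamper's axis and yaw from the pixels.

```bash
python3 - <<'E'
from h import *
T=c2w("wrist"); im=cv2.imread("pics/d.png")[:,:,::-1].astype(int)
def W(pts,z): return np.array([ray("wrist",p,z,T)[:2] for p in pts])
roi=np.zeros(im.shape[:2],bool); roi[85:182,195:295]=1
r,g,b=im[...,0],im[...,1],im[...,2]
cork=cut_out("wrist","rest_top"); tam=cut_out("wrist","tamper")
for n,l in(("cork",cork),("tam",tam)): print(n,[(round(c["conf"],2),int(c["mask"].sum()),np.argwhere(c["mask"]).mean(0)[::-1]) for c in l[:3]])
white=(roi&(abs(r-b)<30)&(g>110)); dark=roi&(r-b>25)&(r<130)
big=np.argwhere(roi&(r-b>25)).astype(np.float32)[:,::-1]
ys,xs=np.where(white); 
n,lab,st,ce=cv2.connectedComponentsWithStats(white.astype(np.uint8))
# head: component nearest (235,118)
k=lab[115:125,228:238].max(); m=(lab==k)
print("head comp",st[k])
w=W(np.argwhere(m)[:,::-1],.032); rect=cv2.minAreaRect((w*1000).astype(np.float32)); print("head rect mm",rect)
h=cut_out and None
n,lab,st,ce=cv2.connectedComponentsWithStats((roi&(r-b>25)).astype(np.uint8)); k=1+np.argmax(st[1:,4]); mm=(lab==k).astype(np.uint8)
c=max(cv2.findContours(mm,0,1)[0],key=cv2.contourArea)[:,0]; w=W(c,.005)*1000
print("cork circle",cv2.minEnclosingCircle(w.astype(np.float32)))
cv2.imwrite("pics/e.png",cv2.resize(im[85:182,195:295].astype(np.uint8)[:,:,::-1],None,fx=6,fy=6,interpolation=cv2.INTER_CUBIC))
E
```

```text
cork [(0.93, 3723, array([241.1886, 129.8593]))]
tam [(0.9, 2555, array([249.2192, 135.2939]))]
head comp [ 224  109   51   52 1435]
head rect mm ((532.6638793945312, 136.15582275390625), (56.5164680480957, 56.843841552734375), 24.833208084106445)
cork circle ((530.9180908203125, 137.70083618164062), 62.44912338256836)
```

View pics/e.png

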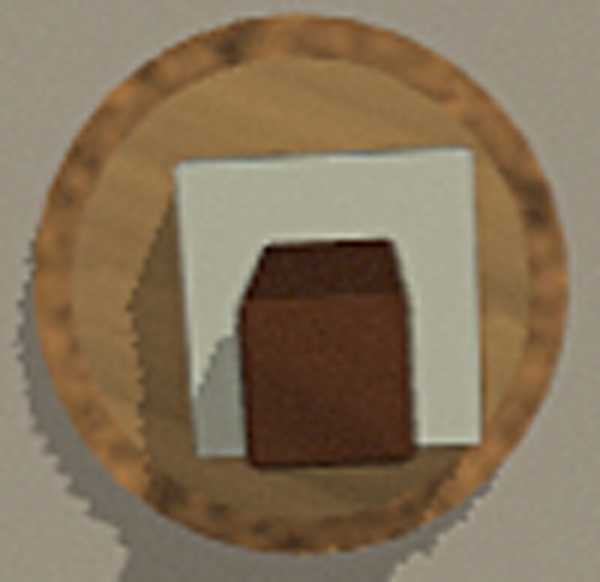

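```bash
python3 - <<'E'
from h import *
T=c2w("wrist")
print("handle top",ray("wrist",(249.7,148.3),.122,T),"cork",ray("wrist",(245.2,132.2),.010,T),ray("wrist",(245.2,132.2),.005,T))
q=[(240,300),(410,290),(413,460),(248,468)]
P=np.array([ray("wrist",(195+u/6,85+v/6),.122,T)[:2] for u,v in q])*1000; print(P.mean(0),np.degrees(np.arctan2(*(P[1]-P[0])[::-1])),np.degrees(np.arctan2(*(P[2]-P[1])[::-1])),np.linalg.norm(P[1]-P[0]))
go([.5325,.1365,.20],np.radians(24.5))
E
```

```text
handle top [0.5333 0.1359 0.122 ] cork [0.5271 0.1349 0.01  ] [0.5272 0.1343 0.005 ]
[533.3118 135.7752] 25.214409793162595 -66.57336678082903 24.94473374716266
t 2.92 tcp [0.5463 0.1115 0.262 ] yaw 0.3833 F [ 0.7397 -0.6039  0.2522] open 0.0851 q6 -0.3158441437949587
shift mm [ 61.9167  -3.8839 -28.4047] turn deg [-2.5388  0.0847 -0.3859] d world [-13.8053  24.9715 -61.9793]
```

>>> arm_command(
  plan=[
    [[0,-0.001,-0.007,-1.3,0,-0.2,0.085],[0,-0.001,-0.007,-1.3,0,-0.2,0.085],[0.01,-0.001,-0.007,0,0,0,0.085],[0.02,-0.001,-0.007,0,0,0,0.085],[0.02,0,0,0,0,0,0.085],[0.012,0,0,0,0,0,0.085],[0,0,0,0,0,0,0.085],[0,0,0,0,0,0,0.085]],
  ],
)

```text
t: 3.58
tool_pos: [0.5285, 0.1405, 0.1963]
tool_rot: [0.876, 1.386, -0.876]
contact_force: [-0.4, 0.8, 1.1]
opening: 0.0851
```

```bash
python3 - <<'E'
from h import *
go([.533,.136,.077],np.radians(24.7))
E
```

```text
t 3.58 tcp [0.5285 0.1405 0.1963] yaw 0.4443 F [-0.3574  0.8236  1.0655] open 0.0851 q6 -0.32011550029844477
shift mm [119.329    2.0722   5.8755] turn deg [ 0.758   0.0482 -0.0107] d world [   4.4593   -4.4956 -119.3236]
```

>>> arm_command(
  plan=[
    [[0,0.002,0.005,0.4,0,0,0.085],[0,0,0,0,0,0,0.085],[0.015,0,0,0,0,0,0.085],[0.025,0,0,0,0,0,0.085],[0.025,0,0,0,0,0,0.085],[0.025,0,0,0,0,0,0.085],[0.015,0,0,0,0,0,0.085],[0.007,0,0,0,0,0,0.085],[0,0,0,0,0,0,0.085],[0,0,0,0,0,0,0.085]],
  ],
)

```text
t: 4.42
tool_pos: [0.5438, 0.1359, 0.0931]
tool_rot: [0.892, 1.365, -0.87]
contact_force: [0.2, 0.1, 0.2]
opening: 0.0847
```

```bash
python3 - <<'E'
from h import *
go([.533,.136,.077],np.radians(24.7))
E
```

```text
t 4.42 tcp [0.5438 0.1359 0.0931] yaw 0.4343 F [0.2146 0.1436 0.2446] open 0.0847 q6 -0.3213584658596805
shift mm [ 15.8317 -10.0468  -4.7664] turn deg [ 0.1812  0.4562 -1.2069] d world [-10.7613   0.1225 -16.0772]
```

>>> arm_command(
  plan=[
    [[0.001,-0.005,-0.002,0.1,0.2,-0.6,0.085],[0.001,-0.005,-0.002,0.1,0.2,-0.6,0.085],[0.005,0,0,0,0,0,0.085],[0.005,0,0,0,0,0,0.085],[0.004,0,0,0,0,0,0.085],[0,0,0,0,0,0,0.085],[0,0,0,0,0,0,0.085]],
  ],
)

```text
t: 5.0
tool_pos: [0.5362, 0.1357, 0.082]
tool_rot: [0.89, 1.375, -0.882]
contact_force: [0.5, -0.1, -0.5]
opening: 0.085
```

```bash
python3 - <<'E'
from h import *
go([.533,.136,.077],np.radians(24.7))
E
```

```text
t 5.0 tcp [0.5362 0.1357 0.082 ] yaw 0.4303 F [ 0.466  -0.1181 -0.5051] open 0.085 q6 -0.31622400398631956
shift mm [ 5.0143 -2.7915 -1.6278] turn deg [-0.048   0.2051 -0.4717] d world [-3.1709  0.3161 -5.0429]
```

>>> arm_command(
  plan=[
    [[0.003,-0.003,-0.0016,0,0.2,-0.5,0.085],[0.003,-0.001,-0.0005,0,0.1,-0.2,0.085],[0.001,0,0,0,0.1,-0.1,0.085],[0,0,0,0,0,0,0.085]],
  ],
)

```text
t: 5.33
tool_pos: [0.5311, 0.136, 0.0742]
tool_rot: [0.884, 1.39, -0.891]
contact_force: [0.6, -0.2, 0.0]
opening: 0.085
```

```bash
python3 - <<'E'
from h import *
go([.533,.136,.077],np.radians(24.7))
E
```

```text
t 5.33 tcp [0.5311 0.136  0.0742] yaw 0.4304 F [ 0.5894 -0.1549  0.0424] open 0.085 q6 -0.3169732562531631
shift mm [-2.8596  1.6716  0.7786] turn deg [-0.0406 -0.242   0.4257] d world [ 1.8683 -0.0123  2.8438]
```

>>> arm_command(
  plan=[
    [[-0.002,0.0015,0.0007,0,-0.2,0.4,0.085],[0,0,0,0,0,0,0.085],[0,0,0,0,0,0,0.085]],
  ],
)

```text
t: 5.58
tool_pos: [0.5329, 0.136, 0.076]
tool_rot: [0.887, 1.383, -0.887]
contact_force: [0.4, -0.3, 0.7]
opening: 0.0853
```

```bash
python3 - <<'E'
from h import *
go([.533,.136,.077],np.radians(24.7))
E
```

```text
t 5.58 tcp [0.5329 0.136  0.076 ] yaw 0.4303 F [ 0.3923 -0.2907  0.7316] open 0.0853 q6 -0.31624463010169307
shift mm [-0.9768  0.1267  0.0168] turn deg [-0.0436 -0.0319  0.0168] d world [0.1226 0.0372 0.9768]
```

Pose is right on target, so I'll close the gripper.

>>> arm_command(
  plan=[
    [[0,0,0,0,0,0,0.015],[0,0,0,0,0,0,0.015],[0,0,0,0,0,0,0.015],[0,0,0,0,0,0,0.015],[0,0,0,0,0,0,0.015],[0,0,0,0,0,0,0.015],[0,0,0,0,0,0,0.015],[0,0,0,0,0,0,0.015],[0,0,0,0,0,0,0.015],[0,0,0,0,0,0,0.015]],
  ],
  squeeze=50,
)

```text
t: 6.42
tool_pos: [0.5333, 0.1359, 0.0768]
tool_rot: [0.887, 1.382, -0.886]
contact_force: [-0.3, 0.5, 0.6]
opening: 0.0256
```

```bash
python3 - <<'E'
from h import *
go([.507,-.178,.20],np.radians(19))
E
```

```text
t 6.42 tcp [0.5333 0.1359 0.0768] yaw 0.4303 F [-0.2916  0.5079  0.5673] open 0.0256 q6 -0.31624588689688893
shift mm [-123.4087 -154.7632  274.3375] turn deg [ 5.6524 -0.0087 -0.0496] d world [ -26.3197 -313.9437  123.2437]
```

>>> arm_command(
  plan=[
    [[-0.01,0,0,0,0,0,0.015],[-0.02,0,0,0,0,0,0.015],[-0.025,0,0,0,0,0,0.015],[-0.025,0,0,0,0,0,0.015],[-0.025,0,0,0,0,0,0.015],[-0.025,0,0,0,0,0,0.015],[-0.015,0,0,0,0,0,0.015],[0,-0.007,0.015,0,0,0,0.015],[0,-0.013,0.028,1,0,0,0.015],[0,-0.013,0.028,1,0,0,0.015],[0,-0.013,0.028,1,0,0,0.015],[0,-0.013,0.028,1,0,0,0.015],[0,-0.013,0.028,1,0,0,0.015],[0,-0.013,0.028,0.5,0,0,0.015],[0,-0.013,0.028,0,0,0,0.015],[0,-0.013,0.028,0,0,0,0.015],[0,-0.013,0.028,0,0,0,0.015],[0,-0.013,0.028,0,0,0,0.015],[0,-0.01,0.02,0,0,0,0.015],[0,0,0,0,0,0,0.015]],
  ],
)

```text
t: 8.08
tool_pos: [0.4983, -0.2236, 0.2273]
tool_rot: [0.952, 1.365, -0.968]
contact_force: [-0.4, 0.7, -3.6]
opening: 0.0257
```

```bash
python3 - <<'E'
from h import *
go([.53,-.235,.24],np.radians(19))
E
```

```text
t 8.08 tcp [ 0.4983 -0.2236  0.2273] yaw 0.3364 F [-0.3606  0.7214 -3.5946] open 0.0257 q6 -0.8894720699246267
shift mm [-13.2211  25.9705  21.1847] turn deg [ 0.272  -0.3822  0.9113] d world [ 31.7301 -11.44    12.6644]
```

>>> arm_command(
  plan=[
    [[-0.004,0.008,0.007,0,-0.1,0.3,0.015],[-0.004,0.009,0.007,0,-0.1,0.3,0.015],[-0.004,0.009,0.007,0,-0.1,0.3,0.015],[0,0,0,0,0,0,0.015],[0,0,0,0,0,0,0.015]],
  ],
)

```text
t: 8.5
tool_pos: [0.5297, -0.2344, 0.2382]
tool_rot: [0.963, 1.356, -0.959]
contact_force: [0.4, 0.8, -3.5]
opening: 0.0254
```

```bash
python3 - <<'E'
from h import *
go([.53,-.235,.24],np.radians(19))
T=c2w("wrist"); np.save("T_f.npy",T); im=save("wrist","f.png")
for t in("tamper_centre","tamper","box_rim","press_box","plate"):
    for d in mark_of("wrist",t)[:2]:
        p=(T@np.append(d["at"],1))[:3]; print(t,round(d["conf"],2),p,px("wrist",p,T))
E
```

```text
t 8.5 tcp [ 0.5297 -0.2344  0.2382] yaw 0.3337 F [ 0.3636  0.7829 -3.5401] open 0.0254 q6 -0.8803520477488934
shift mm [-1.7658  0.0959  0.6539] turn deg [ 0.1206 -0.3863  0.1157] d world [ 0.3121 -0.5965  1.7611]
tamper_centre 0.79 [ 0.5301 -0.2325  0.2293] [256.2 239.3]
tamper_centre 0.26 [ 0.5316 -0.2345  0.1733] [256.9 207.5]
tamper 0.78 [ 0.5287 -0.2367  0.1722] [251.8 208.4]
box_rim 0.72 [ 0.5063 -0.1809  0.0612] [249.7 112.1]
press_box 0.97 [ 0.506  -0.1793  0.0013] [250.6 108.2]
plate 0.79 [ 0.5079 -0.1766  0.0479] [252.7 107.9]
```

View pics/f.png

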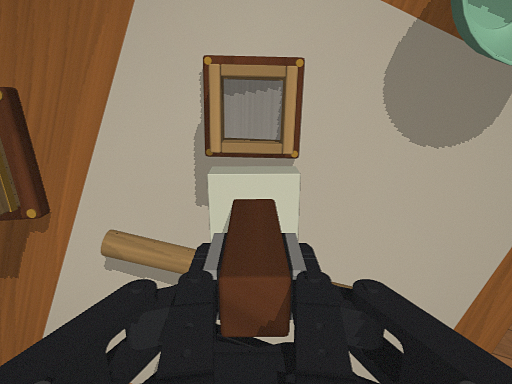

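The held tamper hangs straight at (254,200), and the open small box is in clear view at (254,107). I'll crop in to measure the rim corners.

```bash
python3 - <<'E'
import cv2
a=cv2.imread("pics/f.png"); cv2.imwrite("pics/g.png",cv2.resize(a[50:170,195:315],None,fx=5,fy=5,interpolation=cv2.INTER_CUBIC))
E
```

```text
(no output)
```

View pics/g.png

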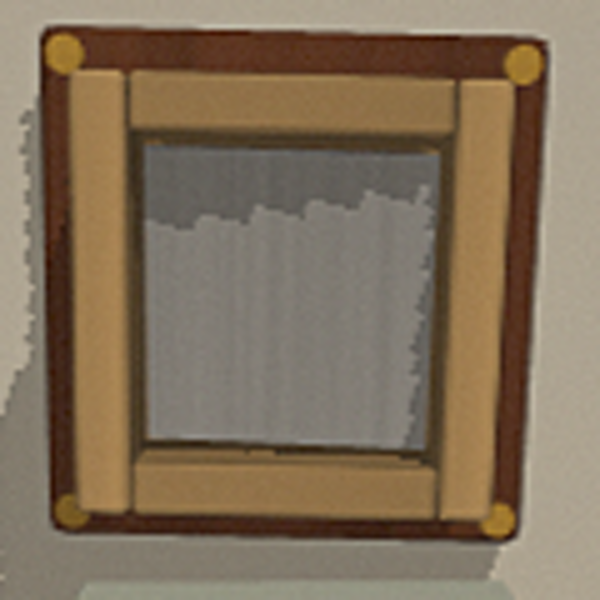

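```bash
python3 - <<'E'
from h import *
T=np.load("T_f.npy")
for n,q in(("outer",[(68,70),(515,80),(493,522),(78,513)]),("inner",[(127,132),(457,138),(438,465),(133,462)])):
    P=np.array([ray("wrist",(195+u/5,50+v/5),.064,T)[:2] for u,v in q])*1000
    e=np.roll(P,-1,0)-P; print(n,P.mean(0),np.degrees(np.arctan2(e[:,1],e[:,0])),np.linalg.norm(e,axis=1))
A=np.linalg.inv(np.array(calibration("wrist")["hand_eye"]));
# head top corners vs tool axis: tool x of head top = 0.0668-0.022
c=calibration("wrist")
he=np.array(c["hand_eye"])
for uv in[(208.5,169),(300.5,168.5)]:
    d=he[:3,:3]@np.array([(uv[0]-c["cx"])/c["fx"],(uv[1]-c["cy"])/c["fy"],1]); p=he[:3,3]+d*(.0448-he[0,3])/d[0]; print("head corner in tool mm",p*1000)
E
```

```text
outer [ 508.7248 -178.7647] [  17.8894  -71.7279 -162.155   108.1435] [83.1505 83.0064 83.3373 82.9409]
inner [ 508.7065 -178.6124] [  18.1051  -72.7959 -161.4666  108.4649] [62.0015 61.4083 60.6491 61.8553]
head corner in tool mm [ 44.8    -27.401  -30.7429]
head corner in tool mm [ 44.8     27.879  -31.0049]
```

```bash
python3 - <<'E'
from h import *
go([.5089,-.1794,.145],np.radians(18))
E
```

```text
t 8.8 tcp [ 0.5292 -0.2346  0.2381] yaw 0.3332 F [ 0.2866 -0.6342 -4.313 ] open 0.0253 q6 -0.8805241043968228
shift mm [ 93.5032  -0.9297 -58.2619] turn deg [ 1.0907 -0.3538  0.1083] d world [-20.2844  55.2438 -93.1388]
```

>>> arm_command(
  plan=[
    [[0,0,-0.01,0.5,-0.2,0,0.015],[0,0,-0.016,0.5,-0.2,0.1,0.015],[0,-0.001,-0.016,0.1,0,0,0.015],[0,0,-0.012,0,0,0,0.015],[0.01,0,-0.004,0,0,0,0.015],[0.016,0,0,0,0,0,0.015],[0.018,0,0,0,0,0,0.015],[0.016,0,0,0,0,0,0.015],[0.01,0,0,0,0,0,0.015],[0,0,0,0,0,0,0.015],[0,0,0,0,0,0,0.015]],
  ],
)

```text
t: 9.72
tool_pos: [0.5067, -0.1731, 0.1631]
tool_rot: [0.975, 1.339, -0.976]
contact_force: [0.4, -0.1, -2.8]
opening: 0.0253
```

```bash
python3 - <<'E'
from h import *
go([.5089,-.1794,.140],np.radians(18))
E
```

```text
t 9.72 tcp [ 0.5067 -0.1731  0.1631] yaw 0.3123 F [ 0.4042 -0.1155 -2.7683] open 0.0253 q6 -0.7797966005559428
shift mm [23.1503  0.1645  6.6189] turn deg [-0.1055  0.1246 -0.041 ] d world [  2.2215  -6.2909 -23.1358]
```

>>> arm_command(
  plan=[
    [[0.005,0,0.004,0,0.1,0,0.015],[0.008,0,0.002,0,0,0,0.015],[0.008,0,0.001,0,0,0,0.015],[0,0,0,0,0,0,0.015],[0,0,0,0,0,0,0.015]],
  ],
)

```text
t: 10.13
tool_pos: [0.5107, -0.1818, 0.1427]
tool_rot: [0.977, 1.335, -0.975]
contact_force: [-0.2, 0.9, -1.9]
opening: 0.0254
```

```bash
python3 - <<'E'
from h import *
go([.5089,-.1794,.140],np.radians(18))
E
```

```text
t 10.13 tcp [ 0.5107 -0.1818  0.1427] yaw 0.3117 F [-0.231   0.8758 -1.8869] open 0.0254 q6 -0.7909205394931113
shift mm [ 2.7169 -1.0103 -2.8197] turn deg [-0.1442  0.2204 -0.2217] d world [-1.813   2.3674 -2.7316]
```

>>> arm_command(
  plan=[
    [[0,-0.001,-0.0027,-0.1,0.2,-0.2,0.015],[0,0,0,0,0,0,0.015],[0,0,0,0,0,0,0.015],[0,0,0,0,0,0,0.015]],
  ],
)

```text
t: 10.47
tool_pos: [0.5092, -0.1796, 0.1436]
tool_rot: [0.975, 1.34, -0.975]
contact_force: [-0.5, 0.0, -3.5]
opening: 0.0256
```

```bash
python3 - <<'E'
from h import *
go([.5089,-.1794,.135],np.radians(18))
im=save("wrist","i0.png")
cv2.imwrite("pics/i.png",cv2.resize(im[90:260,170:340],None,fx=3.5,fy=3.5,interpolation=2)[:,:,::-1])
E
```

```text
t 10.47 tcp [ 0.5092 -0.1796  0.1436] yaw 0.3133 F [-0.4868  0.019  -3.5053] open 0.0256 q6 -0.7903575074133289
shift mm [ 8.5795 -0.2629 -0.326 ] turn deg [-0.0472  0.0474 -0.0543] d world [-0.3407  0.2249 -8.58  ]
```

View pics/i.png

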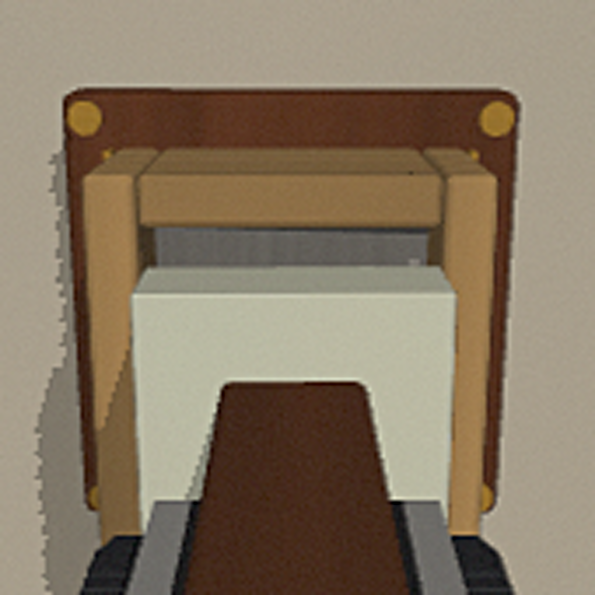

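The picture shows the head hovering just above the well, with both inner side edges and the back edge visible. I'll work out the offset numerically.

```bash
python3 - <<'E'
from h import *
c=calibration("wrist"); he=np.array(c["hand_eye"])
def tp(uv,x):
    u,v=170+uv[0]/3.5,90+uv[1]/3.5
    d=he[:3,:3]@np.array([(u-c["cx"])/c["fx"],(v-c["cy"])/c["fy"],1]); return (he[:3,3]+d*(x-he[0,3])/d[0])*1000
for n,uv,x in(("headbot L",(150,268),.0668),("headbot R",(437,268),.0668),("headtop L",(133,294),.0448),("headtop R",(455,294),.0448),("well L",(139,227),.0796),("well R",(441,229),.0796),("rim out L",(84,176),.0796),("rim out R",(496,178),.0796)): print(n,tp(uv,x))
E
```

```text
headbot L [ 66.8    -27.6319 -27.346 ]
headbot R [ 66.8     27.3378 -27.3008]
headtop L [ 44.8    -27.8363 -27.661 ]
headtop R [ 44.8     27.7157 -27.6135]
well L [ 79.6    -31.2096 -32.9215]
well R [ 79.6     29.5353 -32.4677]
rim out L [ 79.6    -41.6979 -43.154 ]
rim out R [ 79.6     40.0749 -42.6995]
```

>>> arm_command(
  plan=[
    [[0.003,-0.0008,-0.0034,0,0,0,0.015],[0.003,0,0,0,0,0,0.015],[0,0,0,0,0,0,0.015],[0,0,0,0,0,0,0.015],[0,0,0,0,0,0,0.015]],
  ],
)

```text
t: 10.93
tool_pos: [0.5075, -0.1762, 0.1375]
tool_rot: [0.975, 1.339, -0.974]
contact_force: [-0.5, -0.3, -3.3]
opening: 0.0256
```

```bash
python3 - <<'E'
from h import *
go([.5074,-.1766,.137],np.radians(18))
im=save("wrist","j0.png")
cv2.imwrite("pics/j.png",cv2.resize(im[125:195,195:315],None,fx=6,fy=6,interpolation=2)[:,:,::-1])
E
```

```text
t 10.93 tcp [ 0.5075 -0.1762  0.1375] yaw 0.3137 F [-0.5268 -0.3055 -3.2538] open 0.0256 q6 -0.786544008086868
shift mm [ 0.5154 -0.2001  0.3645] turn deg [-0.0251  0.0922 -0.1006] d world [-0.0767 -0.409  -0.5152]
```

View pics/j.png

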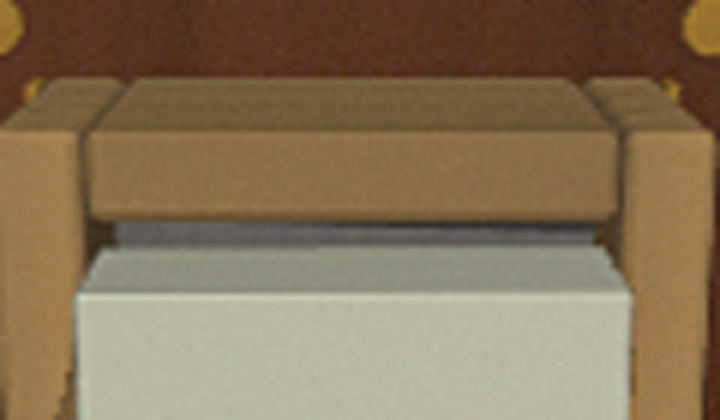

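The head is centred side to side: head 355 against well 353–356 in the crop. The gap at the back is about 2.5 mm. I'll shift 0.5 mm forward and ease in while watching the forces.

>>> arm_command(
  plan=[
    [[0.002,-0.0001,0.0005,0,0.1,-0.1,0.015],[0.003,0,0,0,0,0,0.015],[0.003,0,0,0,0,0,0.015],[0.001,0,0,0,0,0,0.015],[0,0,0,0,0,0,0.015],[0,0,0,0,0,0,0.015]],
  ],
)

```text
t: 11.48
tool_pos: [0.5076, -0.1769, 0.1274]
tool_rot: [0.975, 1.342, -0.975]
contact_force: [0.2, 0.3, -3.3]
opening: 0.0254
```

```bash
python3 - <<'E'
from h import *
go([.5074,-.1768,.123],np.radians(18)); print(ctrl.get_obs()["wrist_torque"])
E
```

```text
t 11.48 tcp [ 0.5076 -0.1769  0.1274] yaw 0.3135 F [ 0.162   0.2655 -3.3074] open 0.0254 q6 -0.7874799557021814
shift mm [ 4.354  -0.1137 -0.1545] turn deg [-0.0358 -0.0267  0.0196] d world [-0.1579  0.1134 -4.3538]
[-0.0105  0.0033 -0.0154]
```

>>> arm_command(
  plan=[
    [[0.001,0,0,0,0,0,0.015],[0.001,0,0,0,0,0,0.015],[0.001,0,0,0,0,0,0.015],[0.001,0,0,0,0,0,0.015],[0.001,0,0,0,0,0,0.015],[0,0,0,0,0,0,0.015]],
  ],
)

```text
t: 11.98
tool_pos: [0.5079, -0.177, 0.1223]
tool_rot: [0.975, 1.341, -0.975]
contact_force: [-1.2, -0.3, -2.7]
opening: 0.0253
```

>>> arm_command(
  plan=[
    [[0.001,0,0,0,0,0,0.015],[0.001,0,0,0,0,0,0.015],[0.001,0,0,0,0,0,0.015],[0,0,0,0,0,0,0.015]],
  ],
)

```text
t: 12.32
tool_pos: [0.508, -0.1768, 0.1196]
tool_rot: [0.976, 1.341, -0.975]
contact_force: [0.7, -0.5, -1.6]
opening: 0.0253
```

```bash
python3 - <<'E'
from h import *
go([.5074,-.1768,.112],np.radians(18)); print(ctrl.get_obs()["wrist_torque"])
E
```

```text
t 12.32 tcp [ 0.508  -0.1768  0.1196] yaw 0.3137 F [ 0.6679 -0.4893 -1.5771] open 0.0253 q6 -0.7875759325748009
shift mm [ 7.5801 -0.5233 -0.2107] turn deg [-0.029  -0.0229 -0.0274] d world [-0.5602  0.043  -7.5803]
[ 0.0976  0.0858 -0.0029]
```

>>> arm_command(
  plan=[
    [[0.001,-0.0003,0,0,0,0,0.015],[0.001,0,0,0,0,0,0.015],[0.001,0,0,0,0,0,0.015],[0,0,0,0,0,0,0.015]],
  ],
)

```text
t: 12.65
tool_pos: [0.5081, -0.177, 0.1169]
tool_rot: [0.976, 1.341, -0.974]
contact_force: [-0.7, 0.6, -2.4]
opening: 0.0253
```

>>> arm_command(
  plan=[
    [[0.001,0,0,0,0,0,0.015],[0.001,0,0,0,0,0,0.015],[0.001,0,0,0,0,0,0.015],[0,0,0,0,0,0,0.015]],
  ],
)

```text
t: 12.98
tool_pos: [0.5084, -0.1772, 0.1166]
tool_rot: [0.976, 1.341, -0.974]
contact_force: [0.5, 0.2, -2.7]
opening: 0.0251
```

```bash
python3 - <<'E'
from h import *
go([.5074,-.1768,.112],np.radians(18)); print(ctrl.get_obs()["wrist_torque"])
E
```

```text
t 12.98 tcp [ 0.5084 -0.1772  0.1166] yaw 0.3138 F [ 0.5417  0.1591 -2.7255] open 0.0251 q6 -0.7879408109201818
shift mm [ 4.6424 -0.8123 -0.6607] turn deg [-0.0205  0.0043 -0.0548] d world [-0.9722  0.3788 -4.6432]
[ 0.0455  0.0141 -0.0058]
```

>>> arm_command(
  plan=[
    [[0.0015,-0.0005,-0.0003,0,0,0,0.015],[0.0015,0,0,0,0,0,0.015],[0.0015,0,0,0,0,0,0.015],[0.0015,0,0,0,0,0,0.015]],
  ],
)

```text
t: 13.32
tool_pos: [0.5085, -0.1774, 0.1135]
tool_rot: [0.975, 1.34, -0.974]
contact_force: [-3.8, 1.6, 4.9]
opening: 0.0253
```

>>> arm_command(
  plan=[
    [[0.002,-0.0003,0,0,0,0,0.015],[0.002,0,0,0,0,0,0.015]],
  ],
)

```text
t: 13.48
tool_pos: [0.5086, -0.1774, 0.1111]
tool_rot: [0.976, 1.34, -0.974]
contact_force: [-3.6, 2.1, 6.8]
opening: 0.0255
```

```bash
python3 - <<'E'
from h import *
go([.5074,-.1768,.110],np.radians(18)); print(ctrl.get_obs()["wrist_torque"])
E
```

```text
t 13.48 tcp [ 0.5086 -0.1774  0.1111] yaw 0.3139 F [-3.5557  2.0931  6.77  ] open 0.0255 q6 -0.7885048038683067
shift mm [ 1.1337 -0.9421 -0.8894] turn deg [-0.0148  0.0274 -0.1097] d world [-1.1684  0.5552 -1.136 ]
[0.4562 0.8588 0.0084]
```

>>> arm_command(
  plan=[
    [[0.002,-0.0008,-0.0008,0,0,-0.1,0.015],[0.002,-0.0003,-0.0003,0,0,0,0.015]],
  ],
)

```text
t: 13.65
tool_pos: [0.5085, -0.1773, 0.1095]
tool_rot: [0.975, 1.338, -0.974]
contact_force: [-3.9, 2.0, 7.5]
opening: 0.0253
```

>>> arm_command(
  plan=[
    [[0.002,-0.0003,-0.0003,0,0,0,0.015],[0.002,-0.0003,-0.0003,0,0,0,0.015]],
  ],
)

```text
t: 13.82
tool_pos: [0.5084, -0.1772, 0.1077]
tool_rot: [0.975, 1.337, -0.974]
contact_force: [-3.0, 1.3, 7.8]
opening: 0.0254
```

```bash
python3 - <<'E'
from h import *
go([.5074,-.1768,.110],np.radians(18)); print(ctrl.get_obs()["wrist_torque"])
E
```

```text
t 13.82 tcp [ 0.5084 -0.1772  0.1077] yaw 0.3139 F [-2.971   1.2867  7.8008] open 0.0254 q6 -0.7873360059433595
shift mm [-2.2684 -0.8152 -0.7172] turn deg [-0.014   0.2052 -0.1787] d world [-1.0061  0.436   2.2633]
[0.4962 0.7472 0.002 ]
```

>>> arm_command(
  plan=[
    [[0.002,-0.0005,-0.0005,0,0.2,-0.1,0.015],[0.002,-0.0003,-0.0003,0,0.1,0,0.015]],
  ],
)

```text
t: 13.98
tool_pos: [0.5085, -0.1774, 0.1064]
tool_rot: [0.976, 1.339, -0.973]
contact_force: [-3.1, 1.9, 7.8]
opening: 0.0253
```

>>> arm_command(
  plan=[
    [[0.002,-0.0003,-0.0003,0,0,0,0.015],[0.002,-0.0003,-0.0003,0,0,0,0.015]],
  ],
)

```text
t: 14.15
tool_pos: [0.5086, -0.1775, 0.1058]
tool_rot: [0.976, 1.339, -0.973]
contact_force: [-5.4, 4.0, 13.4]
opening: 0.0253
```

>>> arm_command(
  plan=[
    [[0.002,-0.0003,-0.0003,0,0,0,0.015],[0.002,-0.0003,-0.0003,0,0,0,0.015]],
  ],
)

```text
t: 14.32
tool_pos: [0.5086, -0.1774, 0.1058]
tool_rot: [0.976, 1.338, -0.973]
contact_force: [-5.3, 3.2, 11.8]
opening: 0.0253
```

```bash
python3 - <<'E'
from h import *
go([.5074,-.1768,.110],np.radians(18)); print(ctrl.get_obs()["wrist_torque"])
E
```

```text
t 14.32 tcp [ 0.5086 -0.1774  0.1058] yaw 0.3144 F [-5.2893  3.2416 11.8358] open 0.0253 q6 -0.7893332231122958
shift mm [-4.1947 -0.8932 -0.9504] turn deg [ 0.0137  0.0896 -0.1892] d world [-1.1585  0.6296  4.1902]
[ 0.6411  1.1955 -0.0073]
```

On the stop: z has stayed at 0.1058, with about 15 N at 2 mm of lead. I'll raise the push slightly, in short calls.

>>> arm_command(
  plan=[
    [[0.0024,-0.0003,-0.0003,0,0,-0.1,0.015],[0.0024,-0.0003,-0.0003,0,0,0,0.015]],
  ],
)

```text
t: 14.48
tool_pos: [0.5087, -0.1774, 0.1058]
tool_rot: [0.974, 1.339, -0.974]
contact_force: [-6.3, 2.6, 13.5]
opening: 0.0253
```

>>> arm_command(
  plan=[
    [[0.0026,-0.0003,-0.0003,0,0,0,0.015],[0.0026,-0.0003,-0.0003,0,0,0,0.015]],
  ],
)

```text
t: 14.65
tool_pos: [0.5087, -0.1774, 0.1057]
tool_rot: [0.974, 1.339, -0.974]
contact_force: [-6.5, 3.8, 14.1]
opening: 0.0253
```

>>> arm_command(
  plan=[
    [[0.003,-0.0003,-0.0003,0,0,0,0.015],[0.003,-0.0003,-0.0003,0,0,0,0.015],[0.003,-0.0003,-0.0003,0,0,0,0.015]],
  ],
)

```text
t: 14.9
tool_pos: [0.5088, -0.1775, 0.1057]
tool_rot: [0.973, 1.34, -0.975]
contact_force: [-6.3, 3.3, 15.5]
opening: 0.0251
```

>>> arm_command(
  plan=[
    [[0.003,-0.0003,-0.0003,0,0,0,0.015],[0.003,-0.0003,-0.0003,0,0,0,0.015],[0.003,-0.0003,-0.0003,0,0,0,0.015],[0.003,-0.0003,-0.0003,0,0,0,0.015],[0.003,-0.0003,-0.0003,0,0,0,0.015],[0.003,-0.0003,-0.0003,0,0,0,0.015]],
  ],
)

```text
t: 15.4
tool_pos: [0.5089, -0.1774, 0.1057]
tool_rot: [0.972, 1.341, -0.975]
contact_force: [-7.1, 4.8, 16.7]
opening: 0.0257
```

```bash
python3 - <<'E'
from h import *
go([.5074,-.1768,.110],np.radians(18)); print(ctrl.get_obs()["wrist_torque"])
E
```

```text
t 15.4 tcp [ 0.5089 -0.1774  0.1057] yaw 0.3154 F [-7.1401  4.835  16.6836] open 0.0257 q6 -0.7869535138901835
shift mm [-4.2964 -1.2599 -1.0207] turn deg [0.0729 0.1286 0.0618] d world [-1.5129  0.5901  4.2955]
[ 0.8543  1.7    -0.0875]
```

>>> arm_command(
  plan=[
    [[0.0031,-0.0008,-0.0008,0,0,0,0.015],[0.0031,-0.0008,-0.0008,0,0,0,0.015],[0.0031,-0.0008,-0.0008,0,0,0,0.015],[0.0031,-0.0008,-0.0008,0,0,0,0.015],[0.0031,-0.0008,-0.0008,0,0,0,0.015],[0.0031,-0.0008,-0.0008,0,0,0,0.015],[0.0031,-0.0008,-0.0008,0,0,0,0.015],[0.0031,-0.0008,-0.0008,0,0,0,0.015],[0.0031,-0.0008,-0.0008,0,0,0,0.015],[0.0031,-0.0008,-0.0008,0,0,0,0.015]],
  ],
)

```text
t: 16.23
tool_pos: [0.508, -0.1768, 0.1057]
tool_rot: [0.97, 1.325, -0.972]
contact_force: [-6.6, 2.9, 15.5]
opening: 0.0254
```

```bash
python3 - <<'E'
from h import *
go([.5085,-.1772,.110],np.radians(18)); print(ctrl.get_obs()["wrist_torque"])
im=save("wrist","k0.png")
cv2.imwrite("pics/k.png",cv2.resize(im[110:290,160:350],None,fx=3,fy=3,interpolation=2)[:,:,::-1])
E
```

```text
t 16.23 tcp [ 0.508  -0.1768  0.1057] yaw 0.3157 F [-6.6241  2.9406 15.5485] open 0.0254 q6 -0.7858497556277844
shift mm [-4.2458  0.3852  0.5817] turn deg [ 0.084   0.8054 -0.5116] d world [ 0.4921 -0.3884  4.2569]
[ 0.7057  1.3918 -0.0714]
```

View pics/k.png

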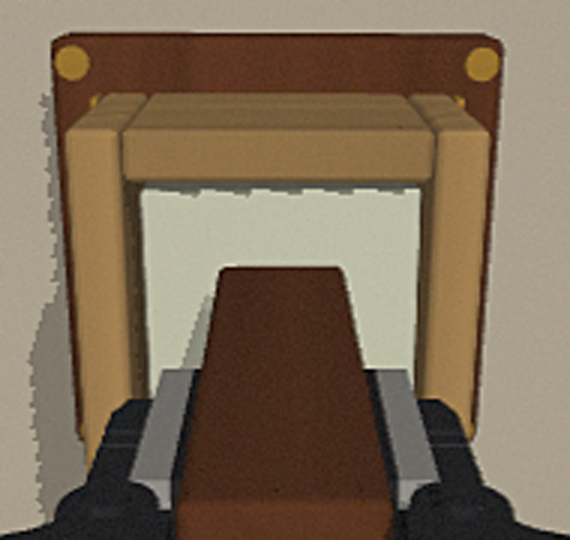

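The tamper sits square inside the well with even gaps on both sides. I'll take out the 0.9° tilt that crept in and lean again, square, for a good second.

>>> arm_command(
  plan=[
    [[0.0029,0,0,0,0.4,-0.25,0.015],[0.0029,0,0,0,0.3,-0.2,0.015],[0.003,0,0,0,0.2,-0.1,0.015],[0.003,0,0,0,0,0,0.015]],
  ],
)

```text
t: 16.62
tool_pos: [0.5092, -0.1777, 0.1057]
tool_rot: [0.973, 1.346, -0.975]
contact_force: [-9.1, 3.8, 17.1]
opening: 0.0255
```

```bash
python3 - <<'E'
from h import *
go([.5085,-.1772,.110],np.radians(18))
E
```

```text
t 16.62 tcp [ 0.5092 -0.1777  0.1057] yaw 0.316 F [-9.095   3.8109 17.1004] open 0.0255 q6 -0.789162957302147
shift mm [-4.2929 -0.5549 -0.7236] turn deg [ 0.1067 -0.1158  0.1753] d world [-0.7371  0.5111  4.2961]
```

>>> arm_command(
  plan=[
    [[0.003,-0.0003,-0.0003,0,-0.05,0.1,0.015],[0.003,-0.0003,-0.0003,0,-0.05,0.05,0.015],[0.003,-0.0003,-0.0003,0,0,0,0.015],[0.003,-0.0003,-0.0003,0,0,0,0.015],[0.003,-0.0003,-0.0003,0,0,0,0.015],[0.003,-0.0003,-0.0003,0,0,0,0.015],[0.003,-0.0003,-0.0003,0,0,0,0.015],[0.003,-0.0003,-0.0003,0,0,0,0.015],[0.003,-0.0003,-0.0003,0,0,0,0.015],[0.003,-0.0003,-0.0003,0,0,0,0.015],[0.003,-0.0003,-0.0003,0,0,0,0.015],[0.003,-0.0003,-0.0003,0,0,0,0.015],[0.003,-0.0003,-0.0003,0,0,0,0.015],[0.003,-0.0003,-0.0003,0,0,0,0.015]],
  ],
)

```text
t: 17.78
tool_pos: [0.5092, -0.1775, 0.1057]
tool_rot: [0.971, 1.346, -0.976]
contact_force: [-6.6, 3.2, 16.6]
opening: 0.0252
```

```bash
python3 - <<'E'
from h import *
go([.5085,-.1772,.110],np.radians(18))
E
```

```text
t 17.78 tcp [ 0.5092 -0.1775  0.1057] yaw 0.3162 F [-6.5521  3.2036 16.6483] open 0.0252 q6 -0.7876404692628128
shift mm [-4.315  -0.5924 -0.552 ] turn deg [ 0.115  -0.0617  0.2562] d world [-0.7148  0.342   4.3182]
```

20 N held for over a second at 0.3° tilt. I'll release the push gently and lift straight out.

>>> arm_command(
  plan=[
    [[0.0015,0,0,0,0,0,0.015],[0,0,0,0,0,0,0.015],[-0.001,-0.0005,-0.0005,0,0,0,0.015],[-0.002,0,0,0,0,0,0.015],[-0.003,0,0,0,0,0,0.015],[-0.004,0,0,0,0,0,0.015],[-0.005,0,0,0,0,0,0.015],[-0.006,0,0,0,0,0,0.015]],
  ],
)

```text
t: 18.45
tool_pos: [0.5064, -0.1764, 0.1227]
tool_rot: [0.971, 1.351, -0.978]
contact_force: [0.7, 0.4, -2.8]
opening: 0.0256
```

```bash
python3 - <<'E'
from h import *
go([.5078,-.1768,.150],np.radians(18))
E
```

```text
t 18.45 tcp [ 0.5064 -0.1764  0.1227] yaw 0.316 F [ 0.7369  0.414  -2.7839] open 0.0256 q6 -0.7875400428607056
shift mm [-27.3202   1.0087   0.7026] turn deg [ 0.1037 -0.259   0.5059] d world [ 1.4446 -0.3971 27.3068]
```

>>> arm_command(
  plan=[
    [[-0.006,0.0008,0.0005,0,-0.2,0.3,0.015],[-0.01,0,0,0,0,0,0.015],[-0.02,0,0,0,0,0,0.015],[-0.025,0,0,0,0,0,0.015],[-0.025,0,0,0,0,0,0.015],[-0.015,0,0,0,0,0,0.015],[0,0,0.015,0,0,0,0.015],[0,0,0.02,0,0,0,0.015],[0,0,0.02,0,0,0,0.015],[0,0,0,0,0,0,0.015]],
  ],
)

```text
t: 19.28
tool_pos: [0.5272, -0.2326, 0.2378]
tool_rot: [0.968, 1.334, -0.972]
contact_force: [-1.5, -0.2, -2.7]
opening: 0.0254
```

```bash
python3 - <<'E'
from h import *
go([.529,.136,.24],np.radians(24.5))
T=c2w("wrist"); im=save("wrist","l0.png")
for t in("plate","box_rim"):
    for d in mark_of("wrist",t)[:2]:
        p=(T@np.append(d["at"],1))[:3]; print(t,round(d["conf"],2),p,px("wrist",p,T))
u,v=px("wrist",[.508,-.178,.05],T).astype(int); print(u,v)
u0,v0=max(u-65,0),max(v-65,0); print(u0,v0)
cv2.imwrite("pics/l.png",cv2.resize(im[v0:v0+130,u0:u0+130],None,fx=4.5,fy=4.5,interpolation=2)[:,:,::-1])
E
```

```text
t 19.28 tcp [ 0.5272 -0.2326  0.2378] yaw 0.3186 F [-1.5099 -0.1535 -2.7099] open 0.0254 q6 -0.8617642234227655
shift mm [  -4.7161  117.2269 -349.4741] turn deg [-6.2472  0.5054 -0.1957] d world [  1.8479 368.6305   2.1603]
plate 0.94 [ 0.5056 -0.1777  0.0359] [250.1 107.3]
box_rim 0.92 [ 0.5079 -0.1806  0.0588] [251.2 112.1]
252 109
187 44
```

View pics/l.png

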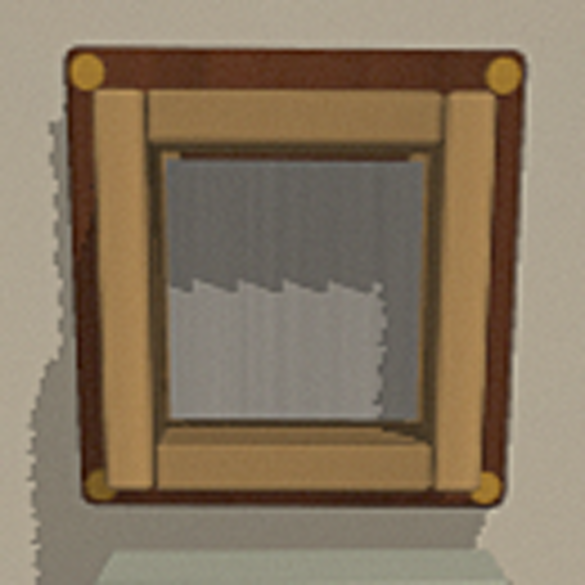

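The plate is down at z≈0.036 (it was 0.048 before). Its shadow edge now runs parallel to the wall, and earlier it was askew, so the plate is level. I'll carry the tamper back to the rest.

>>> arm_command(
  plan=[
    [[0,0.005,-0.015,0,0,0,0.015],[0,0.0105,-0.03,-0.7,0.1,0,0.015],[0,0.0105,-0.03,-0.7,0.1,0,0.015],[0,0.0105,-0.03,-0.7,0.1,0,0.015],[0,0.0105,-0.03,-0.7,0.1,0,0.015],[0,0.0105,-0.03,-0.7,0.1,0,0.015],[0,0.0105,-0.03,-0.7,0,0,0.015],[0,0.0105,-0.03,-0.7,0,0,0.015],[0,0.0105,-0.03,-0.7,0,0,0.015],[0,0.0105,-0.03,-0.6,0,0,0.015],[0,0.0105,-0.03,0,0,0,0.015],[0,0.008,-0.02,0,0,0,0.015],[0,0,0,0,0,0,0.015],[0,0,0,0,0,0,0.015]],
  ],
)

```text
t: 20.6
tool_pos: [0.4973, 0.157, 0.2317]
tool_rot: [0.883, 1.404, -0.873]
contact_force: [-0.1, -0.4, -3.4]
opening: 0.0259
```

```bash
python3 - <<'E'
from h import *
go([.528,.1355,.12],np.radians(24.5))
E
```

```text
t 20.6 tcp [0.4973 0.157  0.2317] yaw 0.4446 F [-0.0638 -0.3529 -3.3541] open 0.0259 q6 -0.2912224904764058
shift mm [111.0181  18.8728  34.5228] turn deg [ 0.9725 -0.9856  0.1993] d world [  30.7257  -21.4777 -111.6587]
```

>>> arm_command(
  plan=[
    [[0,0.005,0.009,0.2,-0.3,0,0.015],[0,0.006,0.011,0.2,-0.3,0.1,0.015],[0.01,0.006,0.011,0.2,-0.2,0,0.015],[0.02,0,0,0,0,0,0.015],[0.022,0,0,0,0,0,0.015],[0.022,0,0,0,0,0,0.015],[0.012,0,0,0,0,0,0.015],[0,0,0,0,0,0,0.015],[0,0,0,0,0,0,0.015]],
  ],
)

```text
t: 21.35
tool_pos: [0.5335, 0.1245, 0.1433]
tool_rot: [0.892, 1.374, -0.893]
contact_force: [-0.1, 0.3, -3.0]
opening: 0.0253
```

```bash
python3 - <<'E'
from h import *
go([.528,.1355,.09],np.radians(24.5))
E
```

```text
t 21.35 tcp [0.5335 0.1245 0.1433] yaw 0.4216 F [-0.0661  0.2903 -3.0009] open 0.0253 q6 -0.32532249465214336
shift mm [ 53.227   -0.6269 -12.4891] turn deg [-0.3437  0.2671 -0.1326] d world [ -5.4683  10.9635 -53.2859]
```

>>> arm_command(
  plan=[
    [[0.005,0,-0.005,0,0.2,-0.1,0.015],[0.012,0,-0.005,0,0,0,0.015],[0.012,0,-0.002,0,0,0,0.015],[0.012,0,0,0,0,0,0.015],[0.008,0,0,0,0,0,0.015],[0,0,0,0,0,0,0.015],[0,0,0,0,0,0,0.015]],
  ],
)

```text
t: 21.93
tool_pos: [0.5311, 0.1363, 0.0934]
tool_rot: [0.896, 1.373, -0.89]
contact_force: [-0.5, 0.2, -3.6]
opening: 0.0254
```

```bash
python3 - <<'E'
from h import *
go([.528,.1355,.079],np.radians(24.5))
E
```

```text
t 21.93 tcp [0.5311 0.1363 0.0934] yaw 0.421 F [-0.5463  0.1546 -3.6285] open 0.0254 q6 -0.3047338374831263
shift mm [14.3433 -3.233  -0.5499] turn deg [-0.3765  0.1736 -0.3747] d world [ -3.0719  -0.8205 -14.3657]
```

>>> arm_command(
  plan=[
    [[0.003,-0.0025,0,0,0.15,-0.3,0.015],[0.004,0,0,0,0,0,0.015],[0.004,0,0,0,0,0,0.015],[0.002,0,0,0,0,0,0.015],[0,0,0,0,0,0,0.015],[0,0,0,0,0,0,0.015]],
  ],
)

```text
t: 22.43
tool_pos: [0.5295, 0.1353, 0.0801]
tool_rot: [0.895, 1.377, -0.892]
contact_force: [0.5, -0.2, -2.7]
opening: 0.0255
```

```bash
python3 - <<'E'
from h import *
go([.528,.1355,.0768],np.radians(24.5))
E
```

```text
t 22.43 tcp [0.5295 0.1353 0.0801] yaw 0.4211 F [ 0.5304 -0.1734 -2.7486] open 0.0255 q6 -0.30719503767133716
shift mm [ 3.3446 -1.2989 -0.8359] turn deg [-0.3705  0.0526 -0.158 ] d world [-1.5174  0.2329 -3.3489]
```

>>> arm_command(
  plan=[
    [[0.0015,0,0,0,0.05,-0.1,0.015],[0.0012,0,0,0,0,0,0.015],[0.001,0,0,0,0,0,0.015],[0.001,0,0,0,0,0,0.015]],
  ],
)

```text
t: 22.77
tool_pos: [0.5303, 0.1353, 0.0767]
tool_rot: [0.895, 1.378, -0.892]
contact_force: [-4.2, -0.6, 5.0]
opening: 0.0257
```

```bash
python3 - <<'E'
from h import *
go([.528,.1355,.0768],np.radians(24.5))
E
```

```text
t 22.77 tcp [0.5303 0.1353 0.0767] yaw 0.4211 F [-4.2032 -0.5591  5.0385] open 0.0257 q6 -0.30749066527721614
shift mm [-0.1035 -2.0569 -1.1208] turn deg [-0.3755  0.0229 -0.129 ] d world [-2.3356  0.1822  0.0984]
```

Contact at the same height as the pick, so the tamper is seated. I'll relax, open and retreat straight up.

>>> arm_command(
  plan=[
    [[0,0,0,0,0,0,0.015],[0,0,0,0,0,0,0.04],[0,0,0,0,0,0,0.085],[0,0,0,0,0,0,0.085],[0,0,0,0,0,0,0.085],[0,0,0,0,0,0,0.085],[0,0,0,0,0,0,0.085],[0,0,0,0,0,0,0.085]],
  ],
)

```text
t: 23.43
tool_pos: [0.5333, 0.1357, 0.0798]
tool_rot: [0.898, 1.372, -0.888]
contact_force: [0.1, 0.4, -0.5]
opening: 0.085
```

```bash
python3 - <<'E'
from h import *
go([.530,.135,.20],np.radians(24.5))
E
```

```text
t 23.43 tcp [0.5333 0.1357 0.0798] yaw 0.4211 F [ 0.1017  0.423  -0.4662] open 0.085 q6 -0.3074787888189307
shift mm [-120.2607   -2.2065   -0.4127] turn deg [-0.3719  0.1509 -0.5242] d world [ -3.3154  -0.6898 120.234 ]
```

>>> arm_command(
  plan=[
    [[-0.008,0,0,0,0,0,0.085],[-0.015,0,0,0,0,0,0.085],[-0.02,0,0,0,0,0,0.085],[-0.03,0,0,0,0,0,0.085],[-0.03,0,0,0,0,0,0.085],[-0.03,0,0,0,0,0,0.085],[-0.03,0,0,0,0,0,0.085],[0,0,0.015,0,0,0,0.085],[0,0,0.015,0,0,0,0.085],[0,0,0,0,0,0,0.085],[0,0,0,0,0,0,0.085]],
  ],
)

```text
t: 24.35
tool_pos: [0.5434, 0.1076, 0.257]
tool_rot: [0.898, 1.37, -0.885]
contact_force: [-0.1, 0.1, -0.3]
opening: 0.0852
```

```bash
python3 - <<'E'
from h import *
go([.53,.135,.26],np.radians(24.5))
for n in("wrist","top","scene"):
    T=c2w(n); im=save(n,"m_%s.png"%n)
    for t in("tamper_centre","tamper","rest_top","plate","bowl","dish","spoon","rolling_pin"):
        for d in mark_of(n,t)[:2]:
            p=(T@np.append(d["at"],1))[:3]; print(n,t,round(d["conf"],2),p,px(n,p,T))
w=cv2.imread("pics/m_wrist.png"); s=cv2.imread("pics/m_scene.png")
cv2.imwrite("pics/m.png",np.hstack([cv2.resize(w,(400,300)),cv2.resize(s[120:300,100:400],(400,300))]))
E
```

```text
t 24.35 tcp [0.5434 0.1076 0.257 ] yaw 0.4224 F [-0.1364  0.1363 -0.2632] open 0.0852 q6 -0.36153875376584216
shift mm [ -3.1657  -0.9833 -30.4515] turn deg [-0.3     0.2144 -0.6655] d world [-13.4172  27.3681   3.041 ]
wrist tamper_centre 0.91 [0.5307 0.1375 0.0665] [252.5 135.1]
wrist tamper_centre 0.82 [0.3993 0.2099 0.0607] [156.3   6.1]
wrist tamper 0.95 [0.5326 0.1344 0.0093] [252.5 132. ]
wrist tamper 0.61 [0.4018 0.2086 0.002 ] [172.9  22. ]
wrist plate 0.5 [ 0.5067 -0.1773  0.0376] [142.9 335.8]
wrist bowl 0.82 [0.7124 0.0104 0.0019] [333. 265.]
wrist spoon 0.56 [ 0.4773  0.0001 -0.0003] [173.3 207.2]
top plate 0.74 [ 0.5101 -0.178   0.0374] [306.1 174.9]
top plate 0.58 [ 0.2079 -0.3424  0.0688] [370.5 285. ]
top bowl 0.57 [ 0.7099  0.0126 -0.0058] [240.4 111.6]
top dish 0.6 [ 0.4823 -0.0017  0.0004] [244.1 185.9]
top dish 0.57 [0.6102 0.3864 0.0018] [113.5 141.8]
top spoon 0.72 [ 0.4847 -0.003  -0.0032] [244.6 185.3]
top rolling_pin 0.9 [ 0.552  -0.381   0.0005] [373.  163.9]
scene tamper_centre 0.95 [0.5321 0.1319 0.065 ] [287.8 205.4]
scene tamper_centre 0.65 [0.4014 0.207  0.0548] [308.6 173.5]
scene tamper 0.82 [0.4015 0.2038 0.0012] [305.6 182.6]
scene tamper 0.78 [0.5276 0.1314 0.01  ] [286.  212.9]
scene rest_top 0.8 [0.5247 0.1328 0.0122] [286.5 211.8]
scene plate 0.58 [ 0.5077 -0.1792  0.0419] [189.6 200.9]
scene plate 0.56 [ 0.2076 -0.3457  0.0709] [150.7 124.3]
scene bowl 0.56 [0.7118 0.0085 0.0001] [246.9 267.4]
scene bowl 0.33 [ 0.5042 -0.179   0.0421] [189.7 199.9]
scene dish 0.86 [0.6114 0.3808 0.0034] [366.9 238.7]
scene spoon 0.87 [ 0.4781 -0.0028  0.0015] [244.9 200.5]
scene rolling_pin 0.58 [ 0.5519 -0.3819 -0.0005] [127.4 218.3]
```

View pics/m.png

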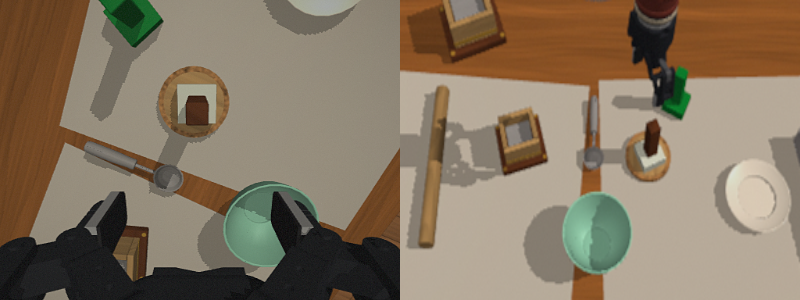

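The tamper stands upright on the cork, about 5 mm from its centre. The plate is down, the bystanders haven't moved and the gripper is clear. Handing in.

```bash
python3 -c "from h import *; finish_job()"
```

```text
the job is handed in; nothing more can be done
```

The tamper pressed the plate down to its stop in the small box and is back upright on the cork rest. I handed the job in at about 25 s; the hand-in gives no verdict, so what follows is from my own checks.

- **Press:** The plate stopped moving with the TCP at 0.1058 m. I leaned on it there with about 20 N, less than 1° off square. The final lean held for over a second at about 0.3°. No push I read was above about 21 N straight down.
- **Plate afterwards:** It sits at z≈0.036–0.038, against 0.048–0.052 at the start. The contact height gives about 12 mm of travel. I judged it level from its shadow edge, which now runs parallel to the wall; I did not measure the angle.
- **Tamper:** It stands upright and released, roughly 5 mm from the rest's centre, at the same height as when I picked it up. The gripper is clear of it.
- **Bystanders:** The bowl, dish, spoon and rolling pin are within a few millimetres of where they started, which is within the measuring error.

**Checks that disagreed:**
- I misread one edge when first working out how the tamper sat in the fingers. A close view above the well showed it about 3 mm off, and I corrected that before going in.
- While pressing there was a side force of about 6–10 N, which I put down to friction on the plate or wall.
- The scene camera put the plate at z≈0.042, about 5 mm higher than the other two cameras.

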